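Seat the spacer block in the stop corner

ROBOT

A 6-joint arm with a two-finger parallel gripper is mounted at the origin on a cart in front of the work surface, level with it; the furniture and walls round the work are solid. World frame = base frame: x ahead of the robot, y to its left, z up, the work surface at z = 0. Lengths are in m, angles in rad, forces in N, time in s.
With the tool pointing down it reaches from about 0.35 to 0.975 m from the base axis. Payload 4.9 kg.
Tool frame: the origin (TCP) lies between the finger pads; the fingertips stand 19 mm ahead of it and the grasp point (between the pads) is the TCP; z points along the fingers, y is the line along which they close (so a half turn about z gives the same grasp; the last joint's range is limited). The gripper opens to 85 mm and grips with 20 to 120 N. Pads are 22 mm wide; open, the fingers measure 114 mm over their backs; the gripper's body (76 mm by 85 mm) begins 54 mm behind the grasp point. The pads swing forward as they close: fully open they stand 13 mm farther back than shut.
Start: joints at [-1.224, 0.053, 1.613, -0, 1.476, -0.119], TCP at [0.281, -0.558, 0.25] pointing down, gripper open.
Joint ranges: [-3.01, 3.01], [-1.01, 2.22], [0.06, 2.58], [-1.02, 4.17], [0.09, 2.62], [-3.14, 3.14]. Speed limits (rad/s): [2.57, 2.57, 3.14, 3.14, 3.14, 3.14].

INTERFACE

Orientations are given as a rotation vector (axis times angle).
In Python, from station import ctrl gives the robot as it stands. The module is installed in compiled form; this text tells all that it offers.
- The arm moves only by the tool servo_tool, never from a script. Its argument "increments" is a list that holds one entry, the list of rows, each a list of 5 numbers: the finger opening in cm, from 0 to 8.54, then the shift along the tool's x, y, z in cm, then the turn about the tool's z in degrees. A call has 1 to 5 rows; each row is the pose to reach, as a shift and turn from the pose commanded when the call began, along the tool's axes at that moment; what a row does not reach only later rows make up. A row lasts 1/10 s, in which the tool goes at most 50 mm and 8.59 degrees, less where a joint would pass 70% of its speed; a pose out of reach is approached as far as the arm can. A call with a gripper value outside its range is refused whole. The fingers move at their own pace and stop on an object; "newtons" is the grip in N (left out, the last holds). Time passes only in rows, so rows that repeat a pose let the fingers close. It gives the time, the measured TCP pose, the force, the opening and the grip force at its end, in the units of the state.
- ctrl.get_obs(): the state, without advancing time (a new reading comes with each control period).
- ctrl.get_image(name): name is "scene" or "top" or "wrist"; returns a dict with "img" (384x512x3 uint8, red, green, blue), "fx", "fy", "cx", "cy" (pixels), "rvec" (rotation vector, rad) and "tvec" (3), from world to camera coordinates, as OpenCV has them; the wrist camera has in their place "mount" (4x4, takes a point from camera to tool coordinates, whose origin is the TCP and whose axes are the flange's). Camera axes: x right, y down, z forward; pixel columns grow to the right and rows downward; lengths in m; the calibration is good to about 2 mm. A picture is of the moment at which its call begins: read the wrist's pose just before it. There is no depth.
- ctrl.finish_job(): hands the job in; it is judged then, once.
The state is a dict: "t": time; "q": joint angles; "dq": joint speeds; "effort": joint torques, N m; "tool_pos": TCP position; "tool_rot": TCP orientation; "contact_force": force on the tool from outside, world axes, zero at the start; "wrist_torque": the same for the moment, N m; "opening": finger opening in m; "grip_force": force on a finger pad.
Only numpy, scipy, OpenCV 4.12 (cv2) and the standard library are available. Lean on these libraries where they do the work, as an engineer would, in place of code of your own. Each camera call takes 0.05 s, during which the arm holds its last target. There are 200 camera calls.

TASK

Without grasping or lifting anything, push the rectangular spacer block on the stop board flat against the long rail, well short of the pocket; then, keeping it against the rail, slide it along the rail into the corner pocket until it sits flush against both the rail and the end stop. Use only the fingertips or the outside of the fingers, leave the round spacer and the plug gauge where they lie, and finish with the hand clear.

Things in the scene. Friction and masses are not known exactly. Their poses are not given: they have to be found in the camera images.
- stop_board: Plywood board fixed to the bench, 180 (x) x 360 (y) x 8 mm; yaw within 0.25 rad. Origin: centre of its underside; x points away from the robot, y to its left. An aluminium rail, 15 mm wide, 12 mm high above the board, runs along the whole far (+x) edge, inner face at x = 75 mm. At the left (+y) end a dark steel end stop, 18 mm high, 14 thick, inner face at y = 166 mm, spans x = 32 to 75 mm.
- corner (a point): Inner corner of the pocket: where rail face and stop face meet, on the board's top (8 mm above the bench), axes as the board's. The seated block has its origin at x = -15, y = -28, z = 0 mm here, long side along y. Within 85 mm of the stop (y > -85 mm) the block's origin must not be farther from the rail than 23 mm.
- pocket_lip (a point): Free end of the low lip that makes the pocket: 8 mm high and thick, parallel to the rail, it runs from here 36 mm (+y) to the end stop and leaves a pocket 35 mm wide between itself and the rail. From here a flared lead-in, about 18 mm long, opens the mouth further toward -y. The point is on the lip's inner face at the board's top; axes as the board's.
- spacer_block: The part to seat: rectangular steel block, 30 (x) x 56 (y) x 18 mm high, two dark screw holes in its top, 0.10 to 0.21 kg, loose and flat on the board. Origin: centre of its underside, at first 75 to 103 mm from the rail face and 173 to 287 mm from the stop; long side turned up to 0.6 rad from the rail. Slides under a push of a few N; either end may go first.
- round_spacer: Bystander: round steel disc, 36 mm diameter, 14 mm high, loose on the board beside the block (right or left of it, origins at least 66 mm apart along the rail). Origin: centre of its underside. Leave it.
- plug_gauge: Bystander: plug gauge, a 97 mm long, 22 mm thick grey rod lying loose along y on the near left part of the board. Origin: centre of its underside. Leave it.

How it is judged:
On the way:
1. the block lies flat against the rail, still well short of the pocket (more than 95 mm from the stop) (x of spacer_block in the frame of corner between -0.0185 and -0.012 m and angle between the y axis of spacer_block and the y axis of corner, either way round below 0.07 rad and y of spacer_block in the frame of corner below -0.095 m and z of spacer_block in the frame of corner below 0.003 m), for 0.1 s.
At the end, for the whole second after the job is handed in: The block lies at rest and flat on the board in the pocket, within 3 mm of touching the rail and within 3 mm of touching the end stop, long side along the rail within 0.06 rad; the round spacer and the plug gauge are within 20 mm of where they lay (x of spacer_block in the frame of corner between -0.018 and -0.012 m and y of spacer_block in the frame of corner between -0.031 and -0.025 m and z of spacer_block in the frame of corner between -0.003 and 0.003 m and angle between the y axis of spacer_block and the y axis of corner, either way round below 0.06 rad and linear speed of spacer_block below 0.01 m/s and distance of each of round_spacer, plug_gauge from where it was at the start of the episode below 0.02 m).
It fails at once if the block is lifted off the board (more than 6 mm) or tipped (z of spacer_block in the frame of corner above 0.006 m or angle between spacer_block's own z axis and vertical above 0.25 rad).
It fails at once if the block comes into the last stretch, within 85 mm of the stop, more than 8 mm off the rail (y of spacer_block in the frame of corner above -0.085 m and x of spacer_block in the frame of corner below -0.023 m).
It fails at once if the round spacer is pushed or carried away (more than 20 mm) (distance of round_spacer from where it was at the start of the episode above 0.02 m).
It fails at once if the plug gauge is pushed or carried away (more than 20 mm) (distance of plug_gauge from where it was at the start of the episode above 0.02 m).
It also fails if it takes over 54 s, if anything falls off the work surface, if the arm or the gripper's body presses on something with over 40 N, if the wrist force passes 120 N, or if a joint passes its speed limit or range.

## Working session

There is one attempt and no reset: what is moved stays moved. The work goes in short steps, Python scripts to look and compute and a tool call to move; the robot and the scene stay as the last step left them, time stands still between calls to the robot, and variables do not carry over. Pictures are saved under pics/ and viewed, at most 13 in all, crops included, and the job is handed in when it is done.

Besides the shell and the picture viewer there is one more tool, called after "Emit:" as name(argument=value, ...), one argument or row to a line, values as JSON. servo_tool: Moves the arm, as the interface text tells. Its arguments: {"type":"object","properties":{"increments":{"type":"array"},"newtons":{"type":"number"}},"required":["increments"]}

```bash
mkdir -p pics; python3 - <<'E'
from station import ctrl
import cv2,pickle
o=ctrl.get_obs();print({k:o[k] for k in('t','tool_pos','tool_rot','opening','contact_force')})
for n in('top','scene'):
    d=ctrl.get_image(n);pickle.dump(d,open(n+'.pkl','wb'));cv2.imwrite(f'pics/{n}0.png',d['img'][:,:,::-1])
    print(n,d['fx'],d['fy'],d['cx'],d['cy'],d['rvec'],d['tvec'])
E
```

```text
{'t': 0.0, 'tool_pos': array([ 0.28052858, -0.55785939,  0.24908723]), 'tool_rot': array([-3.05479467e+00, -7.24683636e-01,  3.37813194e-04]), 'opening': 0.08547503413986074, 'contact_force': array([-0.00229542,  0.01637464, -0.46953829])}
top 433.27481776041026 433.27481776041026 252.87694033840543 197.77628264245004 [ 2.12630194 -2.16251942  0.19766452] [0.11178621 0.56738085 0.82011866]
scene 466.9794369299022 466.9794369299022 254.80586179766942 195.94753827171044 [ 2.45873458 -0.52366191  0.19534743] [-0.44988775  0.28497031  0.67767636]
```

View pics/top0.png

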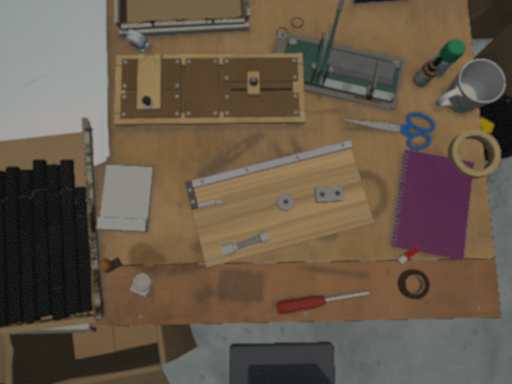

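View pics/scene0.png

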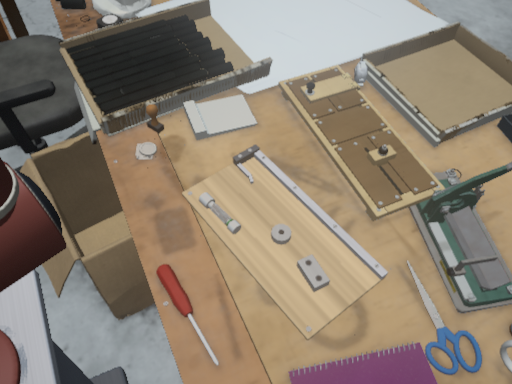

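The top view shows the block at about (329,194), the disc at (285,202), the plug gauge at (246,243), the rail from (188,183) to (350,146), and the stop at (193,196). Next I'll measure an enlarged crop.

```bash
cat >h.py <<'E'
import numpy as np,cv2,pickle
def ray(d,px,z):
    K=np.array([[d['fx'],0,d['cx']],[0,d['fy'],d['cy']],[0,0,1]])
    R,_=cv2.Rodrigues(np.array(d['rvec']));t=np.array(d['tvec']).reshape(3)
    px=np.atleast_2d(np.asarray(px,float));c=-R.T@t
    v=(R.T@np.linalg.inv(K)@np.c_[px,np.ones(len(px))].T).T
    return c+v*((z-c[2])/v[:,2])[:,None]
def proj(d,P):
    K=np.array([[d['fx'],0,d['cx']],[0,d['fy'],d['cy']],[0,0,1]])
    return cv2.projectPoints(np.asarray(P,float).reshape(-1,1,3),np.array(d['rvec']),np.array(d['tvec']),K,None)[0].reshape(-1,2)
def greys(d,roi,smax=60,vmin=0):
    x0,y0,x1,y1=roi
    hsv=cv2.cvtColor(d['img'],cv2.COLOR_RGB2HSV)[y0:y1,x0:x1]
    m=((hsv[...,1]<smax)&(hsv[...,2]>vmin)).astype('uint8')*255
    return m,cv2.findContours(m,cv2.RETR_EXTERNAL,cv2.CHAIN_APPROX_NONE)[0]
E
python3 - <<'E'
from h import *
d=pickle.load(open('top.pkl','rb'))
x0,y0,x1,y1=roi=(180,135,380,270)
m,cs=greys(d,roi,70)
for c in cs:
    if cv2.contourArea(c)<25: continue
    r=cv2.minAreaRect(c);M=cv2.moments(c);ce=np.array([M['m10']/M['m00']+x0,M['m01']/M['m00']+y0])
    box=cv2.boxPoints(r)+[x0,y0]
    print(cv2.contourArea(c),ce.round(1),np.array(r[1]).round(1),'ctr',ray(d,ce,.022)[0].round(4),'box',ray(d,box,.024)[:,:2].round(4).tolist())
im=d['img'][y0:y1,x0:x1,::-1]
cv2.imwrite('pics/crop.png',np.vstack([cv2.resize(im,None,fx=2.2*1.8,fy=2.2*1.8,interpolation=2)]))
E
```

```text
380.0 [244.5 243. ] [10.8 48.4] ctr [0.4808 0.1203 0.022 ] box [[0.4766, 0.1686], [0.5058, 0.0756], [0.4851, 0.0692], [0.4561, 0.1619]]
217.0 [285.  201.6] [17. 16.] ctr [0.5643 0.0358 0.022 ] box [[0.582, 0.052], [0.5815, 0.019], [0.5462, 0.0202], [0.5467, 0.0529]]
384.5 [328.8 193.8] [15.2 28.1] ctr [ 0.579  -0.0551  0.022 ] box [[0.5928, -0.0254], [0.5962, -0.0836], [0.5645, -0.0842], [0.5612, -0.0263]]
1498.5 [258.8 169.2] [ 30.6 171.8] ctr [0.633  0.0882 0.022 ] box [[0.6098, 0.2425], [0.696, -0.1064], [0.6317, -0.1187], [0.548, 0.2266]]
```

View pics/crop.png

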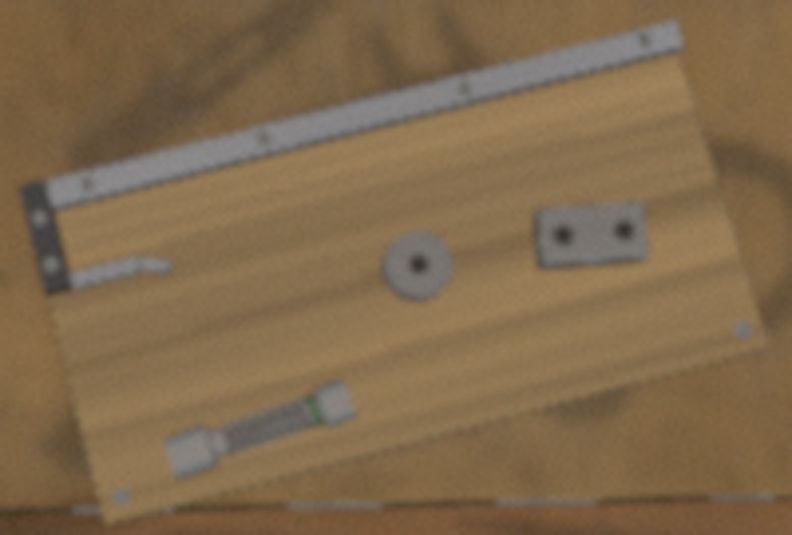

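The crop shows the rail's inner edge from (55,208) to (684,48). The dark stop's inner face runs from (48,182) to (70,287), and the lip ends in its flare at (170,267). The disc is at (418,264) and the block at (592,236). Next I'll fit the board frame.

```bash
cat >>h.py <<'E'
def edge(d,p,q,n,sgn,half=5):
    """subpixel strongest gradient near segment p-q (px); returns edge points. sgn: sign of gradient of saturation along normal"""
    p,q=np.array(p,float),np.array(q,float);t=(q-p)/np.linalg.norm(q-p);nn=np.array([-t[1],t[0]])
    s=np.arange(-half,half+.01,.25);pts=p+np.linspace(0,1,n)[:,None]*(q-p)
    G=(pts[:,None]+s[None,:,None]*nn).astype('float32')
    ch=cv2.cvtColor(d['img'],cv2.COLOR_RGB2HSV)[...,1] if sgn[1]=='s' else cv2.cvtColor(d['img'],cv2.COLOR_RGB2GRAY)
    v=cv2.remap(cv2.GaussianBlur(ch.astype('float32'),(0,0),.7),G[...,0],G[...,1],cv2.INTER_LINEAR)
    g=np.gradient(v,axis=1)*(1 if sgn[0]=='+' else -1)
    k=g.argmax(1);return pts+s[k][:,None]*nn
def fit(P):
    vx,vy,x,y=cv2.fitLine(np.asarray(P[:,:2],'float32'),cv2.DIST_HUBER,0,.001,.001).ravel()
    return np.array([x,y]),np.array([vx,vy])
E
cat > board.py <<'E'
from h import *
def board(d,verbose=1):
    f=lambda x,y:(x/3.96+180,y/3.96+135)
    c0=-cv2.Rodrigues(np.array(d['rvec']))[0].T@np.array(d['tvec'])
    # rail inner edge (low side in image): normal of left->right points down: saturation rises
    er=edge(d,f(90,199),f(660,54),80,'+s',3)
    es=edge(d,f(52,198),f(62,245),14,'-g',3)
    ef=edge(d,f(45,172),f(660,25),80,'-s',3)
    en=edge(d,f(130,516),f(740,352),60,'-g',4)
    ero=edge(d,f(695,90),f(758,320),30,'+g',4)
    L={}
    for n,e,z in(('rail',er,.020),('stop',es,.026),('far',ef,.020),):
        P=ray(d,e,z);x,v=fit(P);L[n]=(x,v);r=(P[:,:2]-x)@[-v[1],v[0]]
        if verbose: print(n,x.round(4),'ang',np.degrees(np.arctan2(v[1],v[0])).round(2),'rms mm',(1e3*np.median(abs(r))).round(2))
    x,v=L['rail'];v=v*np.sign(v[1]);xd=np.array([v[1],-v[0]])
    print('cam',c0.round(3),'rail width mm',1e3*(L['far'][0]-x)@xd)
    s=L['stop'][0];c=x+v*((s-x)@v)
    return c,xd,v
if __name__=='__main__':
    d=pickle.load(open('top.pkl','rb'));c,xd,yd=board(d)
    yaw=np.arctan2(-xd[1]*-1,xd[0]);print('corner',c.round(4),'yaw',yaw)
    pickle.dump((c,xd,yd),open('b.pkl','wb'))
    loc=lambda P:(np.c_[(P[:,:2]-c)@xd,(P[:,:2]-c)@yd]*1e3).round(1)
    for nm,dd,bp in(('top',d,(328.8,193.8)),):
        m,cs=greys(dd,(310,180,348,208),70);k=max(cs,key=cv2.contourArea);r=cv2.minAreaRect(k)
        B=ray(dd,cv2.boxPoints(r)+[310,180],.026);print('block corners',loc(B).tolist(),'mean',loc(B.mean(0)[None]))
        print('edges',np.linalg.norm(np.diff(B,axis=0),axis=1).round(4))
    print('disc',loc(ray(d,[285,201.6],.022)),'plug',loc(ray(d,[244.5,243],.02)))
    g=np.array([c+a*xd+b*yd for a,b in((-.15,-.346),(-.15,.014),(.015,-.346),(0,-.346))]);print('px of near-right,near-left,far-right,rail r',proj(d,np.c_[g,[.008,.008,.02,.02]]).round(1).tolist())
E
python3 board.py
```

```text
rail [0.6406 0.0442] ang -76.23 rms mm 0.52
stop [0.5878 0.2218] ang 14.22 rms mm 0.35
far [0.6529 0.0684] ang -76.32 rms mm 0.44
cam [0.428 0.12  0.9  ] rail width mm 17.762241
corner [0.5965 0.2239] yaw 0.24026522
block corners [[-63.2, -240.9], [-73.8, -298.1], [-104.6, -291.1], [-94.1, -234.3]] mean [[ -83.9 -266.1]]
edges [0.0582 0.0316 0.0578]
disc [[ -76.2 -175. ]] plug [[-136.9  -73.2]]
px of near-right,near-left,far-right,rail r [[372.9, 216.0], [204.7, 260.6], [351.2, 140.3], [353.3, 146.9]]
```

```bash
cat >nav.py <<'E'
from h import *
from scipy.spatial.transform import Rotation as Rn
import sys
from station import ctrl
c,xd,yd=pickle.load(open('b.pkl','rb'))
# seen edges are the feet (z=.008): correct for the planes used (rail width then 14.9 mm, as given)
C=c+.0029*xd+.0020*yd
def state():
    o=ctrl.get_obs();p=o['tool_pos'];R=Rn.from_rotvec(o['tool_rot']).as_matrix()
    b=np.array([(p[:2]-C)@xd,(p[:2]-C)@yd])*1e3
    rel=np.degrees(np.arctan2(R[1,0],R[0,0])-np.arctan2(xd[1],xd[0]))
    return o,p,R,b,rel
def to(x,y,z):
    o,p,R,b,rel=state();w=np.r_[C+x/1e3*xd+y/1e3*yd,z/1e3]
    print('t',round(o['t'],2),'board xy mm',b.round(1),'z',(p[2]*1e3).round(1),'turn deg about tool z',rel.round(2),'shift cm',(R.T@(w-p)*100).round(2),'F',np.round(o['contact_force'],1),'open',round(o['opening'],4))
if __name__=='__main__': to(*map(float,sys.argv[1:4]))
E
python3 nav.py -145 -268 80; python3 -c "
from nav import *;print(C,np.degrees(np.arctan2(xd[1],xd[0])))"
```

```text
t 0.1 board xy mm [-495.8 -686.2] z 249.2 turn deg about tool z 12.92 shift cm [ 43.55 -32.88  16.99] F [-0.2  0.2 -0.1] open 0.0855
[0.59886205 0.22657676] 13.766182
```

Emit:
servo_tool(
  increments=[
    [[2.0,3.0,-2.2,1.0,3],[2.0,6.5,-4.8,2.5,6],[2.0,10,-7.5,4,9],[2.0,13.5,-10,5,11],[2.0,17,-13,6,12.9]],
  ],
  newtons=20,
)

```text
t: 0.6
tool_pos: [0.3744, -0.3642, 0.1891]
tool_rot: [-3.118, -0.374, 0.001]
contact_force: [0.6, -0.6, -0.6]
opening: 0.0198
grip_force: 0.0
```

```bash
python3 nav.py -145 -268 80
```

```text
t 0.6 board xy mm [-358.5 -520.4] z 189.1 turn deg about tool z -0.1 shift cm [ 21.31 -25.26  10.93] F [ 0.6 -0.6 -0.6] open 0.0198
```

Emit:
servo_tool(
  increments=[
    [[2.0,3,-3.5,1.5,0],[2.0,6,-7,3.5,0],[2.0,9,-10.5,5,0],[2.0,12,-14,6.5,0],[2.0,15,-17.5,8,0]],
  ],
)

```text
t: 1.1
tool_pos: [0.4784, -0.1583, 0.1094]
tool_rot: [-3.119, -0.377, 0.0]
contact_force: [1.5, -0.7, -0.1]
opening: 0.02
grip_force: 0.0
```

Emit:
servo_tool(
  increments=[
    [[2.0,2,-2.5,1,0],[2.0,4,-5,2,0],[2.0,6,-7.5,3,0],[2.0,6.2,-7.8,3,0],[2.0,6.2,-7.8,3,0]],
  ],
)

```text
t: 1.6
tool_pos: [0.5194, -0.069, 0.0797]
tool_rot: [-3.118, -0.38, 0.002]
contact_force: [0.1, -0.0, 0.0]
opening: 0.0204
grip_force: 0.0
```

```bash
python3 nav.py -145 -268 31; python3 - <<'E'
from nav import *
o=ctrl.get_obs();R=Rn.from_rotvec(o['tool_rot']).as_matrix();d=ctrl.get_image('wrist');M=np.array(d['mount'])
T=np.eye(4);T[:3,:3]=R;T[:3,3]=o['tool_pos'];W=np.linalg.inv(T@M)
d['rvec']=cv2.Rodrigues(W[:3,:3])[0].ravel();d['tvec']=W[:3,3];pickle.dump(d,open('w.pkl','wb'))
im=d['img'][:,:,::-1].copy()
# overlay: predicted rail foot and block outline (top)
def P(x,y,z):return proj(d,np.r_[C+x/1e3*xd+y/1e3*yd,z/1e3])[0]
a=np.radians(-10.5)
L=[P(-86.8+u*np.cos(a)-v*np.sin(a),-268.1+u*np.sin(a)+v*np.cos(a),26) for u,v in((15,28),(15,-28),(-15,-28),(-15,28))]
cv2.polylines(im,[np.int32(L)],True,(0,0,255),1)
cv2.line(im,tuple(map(int,P(0,-346,8))),tuple(map(int,P(0,-150,8))),(0,255,0),1)
cv2.imwrite('pics/w1.png',im)
E
```

```text
t 1.6 board xy mm [-147.5 -268.2] z 79.7 turn deg about tool z 0.13 shift cm [ 0.26 -0.02  4.87] F [ 0.1 -0.   0. ] open 0.0204
```

View pics/w1.png

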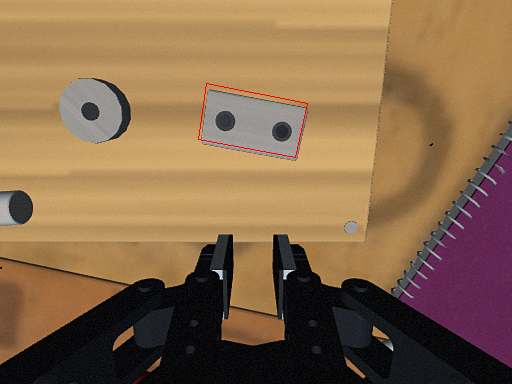

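The wrist view confirms the block: the predicted outline is within about 2 mm, centred at (254,122) and in line with the fingers. The disc is clear at left (92,110). I'll descend behind the block.

Emit:
servo_tool(
  increments=[
    [[2.0,0,0,2,0],[2.0,0,0,4,0],[2.0,0,0,4.9,0],[2.0,1.0,0,4.9,0],[2.0,1.8,0,4.9,0]],
  ],
)

```text
t: 2.15
tool_pos: [0.5385, -0.066, 0.0322]
tool_rot: [3.119, 0.375, 0.002]
contact_force: [-0.1, 0.6, 0.4]
opening: 0.0198
grip_force: 0.0
```

Emit:
servo_tool(
  increments=[
    [[2.0,0.5,0,0,0],[2.0,1.0,0,0,0],[2.0,1.5,0,0,0],[2.0,2.0,0,0,0],[2.0,2.5,0,0,0]],
  ],
)

```text
t: 2.65
tool_pos: [0.5617, -0.0593, 0.0314]
tool_rot: [-3.119, -0.377, 0.001]
contact_force: [-1.4, -1.2, 1.3]
opening: 0.0201
grip_force: 1.1
```

```bash
python3 nav.py -42 -268 30
```

```text
t 2.65 board xy mm [-104.1 -268.8] z 31.4 turn deg about tool z 0.03 shift cm [ 6.21 -0.08  0.13] F [-1.4 -1.2  1.3] open 0.0201
```

Emit:
servo_tool(
  increments=[
    [[2.0,0.6,0,0,0],[2.0,1.2,0,0,0],[2.0,1.8,0,0,0],[2.0,2.4,0,0,0],[2.0,3.0,0,0,0]],
  ],
)

```text
t: 3.15
tool_pos: [0.5911, -0.0521, 0.0312]
tool_rot: [-3.119, -0.377, 0.0]
contact_force: [-1.9, -0.2, 1.5]
opening: 0.02
grip_force: 1.0
```

Emit:
servo_tool(
  increments=[
    [[2.0,0.5,0,0,0],[2.0,1.0,0,0,0],[2.0,1.4,0,0,0],[2.0,1.8,0,0,0],[2.0,2.1,0,0,0]],
  ],
)

```text
t: 3.65
tool_pos: [0.6114, -0.0472, 0.0313]
tool_rot: [-3.119, -0.377, -0.0]
contact_force: [-2.1, -0.8, 0.4]
opening: 0.0202
grip_force: 1.0
```

```bash
python3 nav.py -41 -268 31; python3 - <<'E'
from nav import *
cv2.imwrite('pics/w2.png',ctrl.get_image('wrist')['img'][:,:,::-1])
E
```

```text
t 3.65 board xy mm [ -53.  -268.9] z 31.3 turn deg about tool z 0.02 shift cm [ 1.2  -0.09  0.03] F [-2.1 -0.8  0.4] open 0.0202
```

View pics/w2.png

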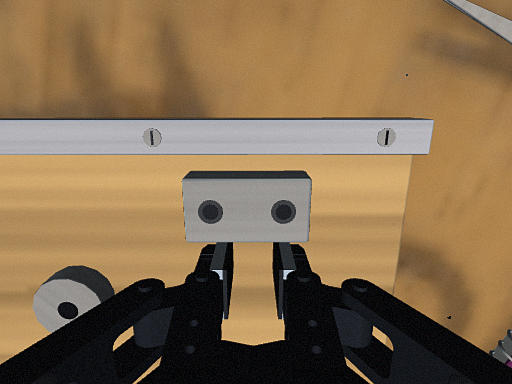

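The block (183–311, 172–242) is square on both fingertips and parallel to the rail (edge at row ~154), with roughly 10 mm left to go. The disc at (68,300) is clear.

Emit:
servo_tool(
  increments=[
    [[2.0,0.3,0,0,0],[2.0,0.6,0,0,0],[2.0,0.8,0,0,0],[2.0,0.95,0,0,0],[2.0,1.05,0,0,0]],
  ],
)

```text
t: 4.2
tool_pos: [0.6204, -0.045, 0.0312]
tool_rot: [3.119, 0.378, -0.005]
contact_force: [-7.3, -1.8, 5.5]
opening: 0.0201
grip_force: 4.0
```

Emit:
servo_tool(
  increments=[
    [[2.0,0.1,0,0,0],[2.0,0.2,0,0,0],[2.0,0.2,0,0,0],[2.0,0.2,0,0,0]],
  ],
)

```text
t: 4.6
tool_pos: [0.6204, -0.0449, 0.0312]
tool_rot: [3.119, 0.378, -0.013]
contact_force: [-12.2, -1.7, 9.9]
opening: 0.0196
grip_force: 6.5
```

```bash
python3 nav.py -41 -268 31
```

```text
t 4.6 board xy mm [ -43.6 -268.8] z 31.2 turn deg about tool z 0.05 shift cm [ 0.26 -0.08  0.02] F [-12.2  -1.7   9.9] open 0.0196
```

The block stops against the rail at 12 N. I'll back off, lift, close the fingers and move behind its right end.

Emit:
servo_tool(
  increments=[
    [[2.0,-1.0,0,0,0],[2.0,-2.0,0,0,0],[2.0,-2.0,0,-2.5,0],[1.0,-2.0,1.5,-5,0],[0,-0.5,4.0,-5,0]],
  ],
)

```text
t: 5.1
tool_pos: [0.6293, -0.0843, 0.0854]
tool_rot: [3.117, 0.379, 0.01]
contact_force: [1.2, -0.3, 0.8]
opening: 0.0004
grip_force: 0.0
```

```bash
python3 nav.py -17 -322 31; python3 - <<'E'
from nav import *
d=ctrl.get_image('top');x0,y0=180,135
cv2.imwrite('pics/t2.png',cv2.resize(d['img'][135:270,180:380,::-1],None,fx=3.96,fy=3.96,interpolation=2))
E
```

```text
t 5.1 board xy mm [ -44.4 -309.2] z 85.4 turn deg about tool z 0.1 shift cm [2.7  1.27 5.46] F [ 1.2 -0.3  0.8] open 0.0004
```

View pics/t2.png

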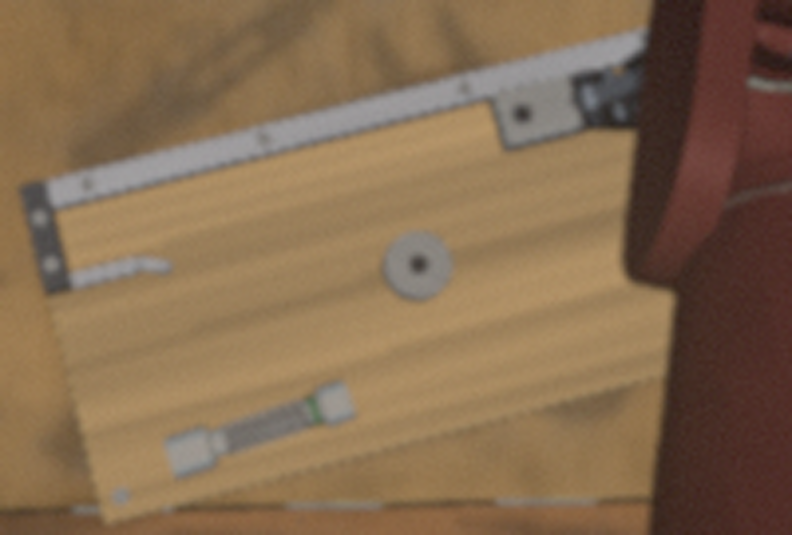

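The block is flush on the rail, with its left end at about crop (500,125). The disc at (418,264) and the gauge are untouched. I'll descend behind the right end.

Emit:
servo_tool(
  increments=[
    [[0,1.3,1.3,0,0],[0,2.7,1.7,1,0],[0,2.7,1.7,3,0],[0,2.7,1.7,5,0],[0,2.7,1.7,5.4,0]],
  ],
)

```text
t: 5.65
tool_pos: [0.6575, -0.0943, 0.027]
tool_rot: [-3.118, -0.377, 0.003]
contact_force: [-9.3, 2.3, 18.4]
opening: -0.0003
grip_force: 9.4
```

```bash
python3 nav.py -17 -308 31; python3 - <<'E'
from nav import *
cv2.imwrite('pics/w3.png',ctrl.get_image('wrist')['img'][:,:,::-1])
E
```

```text
t 5.65 board xy mm [ -19.4 -325.6] z 27.0 turn deg about tool z 0.01 shift cm [ 0.24 -1.76 -0.4 ] F [-9.3  2.3 18.4] open -0.0003
```

View pics/w3.png

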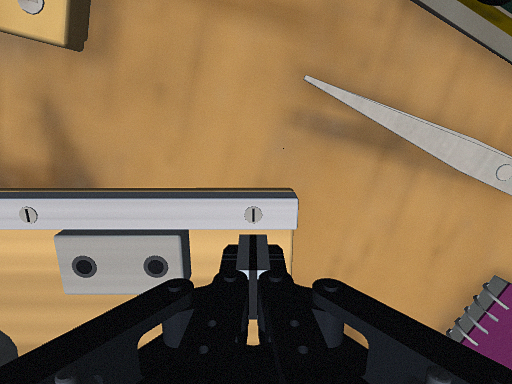

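The block (55–190, 230–294) is flush on the rail. The fingers are behind its right end, but they touch both the rail and the board (18 N up). I'll raise and back off a little before pushing.

Emit:
servo_tool(
  increments=[
    [[0,-0.3,0,-0.5,0],[0,-0.5,0,-0.7,0],[0,-0.5,0,-0.7,0]],
  ],
)

```text
t: 6.0
tool_pos: [0.6533, -0.0957, 0.035]
tool_rot: [3.119, 0.377, 0.002]
contact_force: [-0.2, -0.8, 0.1]
opening: -0.0002
grip_force: 0.0
```

```bash
python3 nav.py -21 -308 31
```

```text
t 6.0 board xy mm [ -23.8 -326. ] z 35.0 turn deg about tool z 0.01 shift cm [ 0.28 -1.8   0.4 ] F [-0.2 -0.8  0.1] open -0.0002
```

Emit:
servo_tool(
  increments=[
    [[0,0.25,-0.5,0.3,0],[0,0.25,-1.0,0.3,0],[0,0.25,-1.5,0.3,0],[0,0.25,-2.0,0.3,0],[0,0.25,-2.5,0.3,0]],
  ],
)

```text
t: 6.5
tool_pos: [0.6496, -0.0703, 0.0311]
tool_rot: [3.119, 0.378, -0.0]
contact_force: [0.2, -0.5, -0.7]
opening: -0.0
grip_force: 0.4
```

```bash
python3 nav.py -21 -71 31
```

```text
t 6.5 board xy mm [ -21.4 -300.4] z 31.1 turn deg about tool z 0.04 shift cm [ 5.000e-02 -2.294e+01  1.000e-02] F [ 0.2 -0.5 -0.7] open -0.0
```

Emit:
servo_tool(
  increments=[
    [[0,0,-0.8,0,0],[0,0,-1.6,0,0],[0,0,-2.4,0,0],[0,0,-3.2,0,0],[0,0,-4.0,0,0]],
  ],
)

```text
t: 7.0
tool_pos: [0.64, -0.0311, 0.0313]
tool_rot: [3.119, 0.377, -0.0]
contact_force: [-0.3, 0.3, -0.9]
opening: 0.0
grip_force: 0.5
```

Emit:
servo_tool(
  increments=[
    [[0,0,-0.8,0,0],[0,0,-1.6,0,0],[0,0,-2.4,0,0],[0,0,-3.2,0,0],[0,0,-4.0,0,0]],
  ],
)

```text
t: 7.5
tool_pos: [0.6305, 0.0076, 0.0313]
tool_rot: [3.119, 0.377, -0.0]
contact_force: [-0.4, -1.3, -1.1]
opening: -0.0
grip_force: 0.6
```

```bash
python3 nav.py -21 -71 31; python3 - <<'E'
from nav import *
cv2.imwrite('pics/w4.png',ctrl.get_image('wrist')['img'][:,:,::-1])
E
```

```text
t 7.5 board xy mm [ -21.4 -220.2] z 31.3 turn deg about tool z 0.02 shift cm [  0.05 -14.92   0.03] F [-0.4 -1.3 -1.1] open -0.0
```

View pics/w4.png

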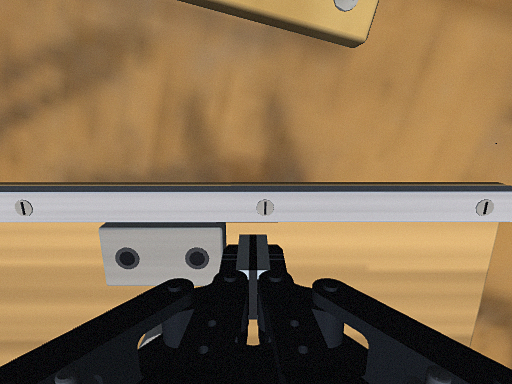

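The block (101–225, 222–286) is still flush and parallel to the rail, pushed by the finger's outer face. Continuing the slide.

Emit:
servo_tool(
  increments=[
    [[0,0,-0.8,0,0],[0,0,-1.6,0,0],[0,0,-2.4,0,0],[0,0,-3.2,0,0],[0,0,-4.0,0,0]],
  ],
)

```text
t: 8.05
tool_pos: [0.6212, 0.0465, 0.0314]
tool_rot: [-3.119, -0.377, -0.0]
contact_force: [0.5, -0.7, -0.9]
opening: -0.0003
grip_force: 0.5
```

```bash
python3 nav.py -21 -71 31; python3 - <<'E'
from nav import *
cv2.imwrite('pics/w5.png',ctrl.get_image('wrist')['img'][:,:,::-1])
E
```

```text
t 8.05 board xy mm [ -21.2 -180.2] z 31.4 turn deg about tool z 0.02 shift cm [  0.02 -10.92   0.04] F [ 0.5 -0.7 -0.9] open -0.0003
```

View pics/w5.png

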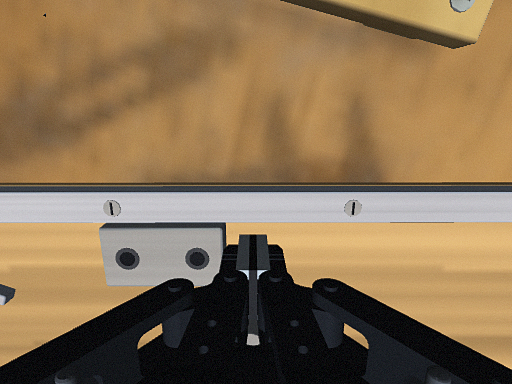

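Nothing has shifted in this view: the block (100–225, 222–286) is flush. The lip's flare at (5,295) lies outside the block's near edge. Continuing.

Emit:
servo_tool(
  increments=[
    [[0,0,-0.8,0,0],[0,0,-1.6,0,0],[0,0,-2.4,0,0],[0,0,-3.2,0,0],[0,0,-4.0,0,0]],
  ],
)

```text
t: 8.6
tool_pos: [0.6115, 0.0853, 0.0314]
tool_rot: [3.119, 0.377, 0.0]
contact_force: [0.7, -0.4, 0.7]
opening: -0.0
grip_force: 0.7
```

Emit:
servo_tool(
  increments=[
    [[0,0,-0.8,0,0],[0,0,-1.6,0,0],[0,0,-2.4,0,0],[0,0,-3.2,0,0],[0,0,-4.0,0,0]],
  ],
)

```text
t: 9.1
tool_pos: [0.602, 0.1241, 0.0314]
tool_rot: [3.119, 0.377, 0.0]
contact_force: [0.1, -1.2, 0.5]
opening: -0.0002
grip_force: 0.8
```

```bash
python3 nav.py -21 -71 31
```

```text
t 9.1 board xy mm [ -21.3 -100.2] z 31.4 turn deg about tool z 0.02 shift cm [ 0.03 -2.92  0.04] F [ 0.1 -1.2  0.5] open -0.0002
```

Emit:
servo_tool(
  increments=[
    [[0,0,-0.5,0,0],[0,0,-1.0,0,0],[0,0,-1.5,0,0],[0,0,-2.0,0,0],[0,0,-2.4,0,0]],
  ],
)

```text
t: 9.6
tool_pos: [0.5963, 0.1471, 0.0314]
tool_rot: [3.119, 0.377, -0.0]
contact_force: [0.1, -1.9, 1.1]
opening: 0.0003
grip_force: 1.0
```

Emit:
servo_tool(
  increments=[
    [[0,0,-0.2,0,0],[0,0,-0.4,0,0],[0,0,-0.6,0,0],[0,0,-0.6,0,0]],
  ],
)

```text
t: 10.0
tool_pos: [0.5949, 0.1529, 0.0313]
tool_rot: [-3.119, -0.377, 0.0]
contact_force: [-1.1, -0.8, 0.8]
opening: -0.0002
grip_force: 0.5
```

```bash
python3 nav.py -21 -71 31; python3 - <<'E'
from nav import *
cv2.imwrite('pics/w6.png',ctrl.get_image('wrist')['img'][:,:,::-1])
E
```

```text
t 10.0 board xy mm [-21.3 -70.6] z 31.3 turn deg about tool z 0.02 shift cm [0.03 0.04 0.03] F [-1.1 -0.8  0.8] open -0.0002
```

View pics/w6.png

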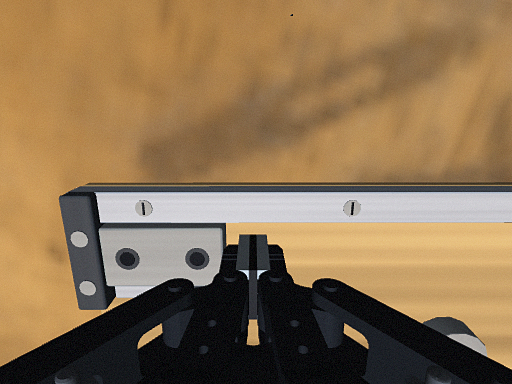

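The block (98–225, 224–286) is in the pocket and all but touching the stop, but there's no stop reaction force yet. I'll press on gently.

Emit:
servo_tool(
  increments=[
    [[0,0,-0.1,0,0],[0,0,-0.2,0,0],[0,0,-0.3,0,0],[0,0,-0.4,0,0],[0,0,-0.4,0,0]],
  ],
)

```text
t: 10.55
tool_pos: [0.5946, 0.1545, 0.0313]
tool_rot: [3.114, 0.377, 0.001]
contact_force: [2.0, -9.6, 0.7]
opening: -0.0002
grip_force: 4.7
```

```bash
python3 nav.py -21 -71 31
```

```text
t 10.55 board xy mm [-21.3 -69. ] z 31.3 turn deg about tool z 0.05 shift cm [0.03 0.2  0.03] F [ 2.  -9.6  0.7] open -0.0002
```

It's seated against the stop at 10 N. Now I'll retreat and check.

Emit:
servo_tool(
  increments=[
    [[0,0,1.0,0,0],[0,0,2.5,0,0],[0,0,4.0,0,0],[0,0,5.0,-3,0],[0,0,7.0,-7,0]],
  ],
)

```text
t: 11.05
tool_pos: [0.6083, 0.0878, 0.0988]
tool_rot: [-3.117, -0.377, 0.011]
contact_force: [1.1, -0.4, -0.2]
opening: 0.0
grip_force: 0.0
```

Emit:
servo_tool(
  increments=[
    [[0,-3,3,-2,0],[0,-6,7,-4,0],[0,-9,11,-6,0],[0,-11,15,-8,0],[0,-11,15,-8,0]],
  ],
)

```text
t: 11.55
tool_pos: [0.54, -0.0882, 0.1848]
tool_rot: [3.117, 0.368, 0.008]
contact_force: [0.5, -0.2, -0.1]
opening: -0.0
grip_force: 0.0
```

```bash
python3 - <<'E'
from nav import *
d=ctrl.get_image('top')
cv2.imwrite('pics/t3.png',cv2.resize(d['img'][135:270,180:380,::-1],None,fx=3.96,fy=3.96,interpolation=2))
E
```

```text
(no output)
```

View pics/t3.png

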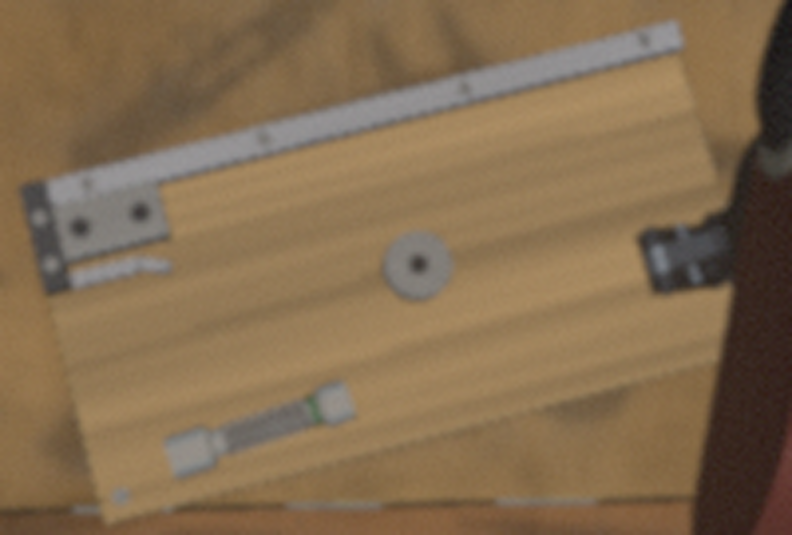

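The block (55–168, 185–260) sits in the corner flush with the rail and the stop. The disc at (418,264) and the gauge haven't moved, and the hand is clear.

```bash
python3 -c "
from station import ctrl
print(ctrl.finish_job())"
```

```text
the job is handed in; nothing more can be done
None
```

The job is handed in with no verdict returned: the block was pushed flat to the rail, then slid along it into the pocket, and the last picture shows it flush with rail and end stop, the round spacer and plug gauge unmoved, and the hand clear.

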